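# Lever open the ticket printer and load a paper roll

## Task

The order-ticket printer needs a new paper roll. Its flush white cover has no handle: slip the scraper's blade down the sloping notch in the printer's front rim, under the edge of the cover, lever the cover up with the blade (the gripper must not touch the cover while it is shut) and swing it right up until it stands about upright or beyond. Lay the scraper flat on the counter and set the paper roll down in the V cradle inside the printer, lying across it, and leave the cover open and the things around where they are.

Things in the scene. Friction and masses are not known exactly. Their poses are not given: they have to be found in the camera images.
- printer: Black ticket printer, fixed, 154 mm deep (x) x 156 wide (y) x 100 high. Origin on the counter under it; x points from its front (notch side, x -84 mm) to its back (+70 mm), y to its left, z up. Open bay under the cover: x -62 to +57, y -63 to +63, floor z 30 mm; the V cradle in it is 46 mm wide in y, edges up to z 59 mm.
- notch (a point): Fulcrum: middle of the notch's outer top edge in the front rim (printer x -80, z 100 mm; printer's axes). The notch floor, 62 mm wide, slopes down inward (+x) at 35 deg for 22 mm, then drops into the bay. The shut cover's front lower edge is 20 mm inward, 6 mm below: the sloping gap is 6.5 mm high; a 2.5 mm blade passes if sloped about 25 to 50 deg.
- cover_hinge (a point): Middle of the cover's hinge axis (along the printer's y), printer frame x +55, y 0, z 100 mm, at the level of the cover's top face; axes as the printer's.
- cover (a joint): Angle of the white cover, a plate 115 mm from hinge to front edge, 122 mm wide, 6 mm thick (its top face passes through the hinge axis). 0 = shut and flush, grows as the front edge rises, 1.57 = upright, stop at 2.0 rad. The hinge is stiff: about 2 N at the front edge lifts it, and it stays where it is left.
- cover_edge (a point): Middle of the cover's front edge, at half its thickness.
- scraper: Loose scraper, 200 mm long, 130 g, lying flat. Orange handle 100 x 24 x 20 mm (own x -100 to 0), steel blade 100 x 40 x 2.5 mm in line (x 0 to 100, centred on z 10 mm). Origin on its underside where handle meets blade; x points to the blade's tip, z up as it lies; either broad side down is fine.
- scraper_tip (a point): Middle of the blade's tip edge (scraper frame x 100, z 10 mm), axes as the scraper's.
- scraper_grip (a point): Good place to grip the handle across its 24 mm width, 120 mm behind the tip (scraper frame x -20, z 10 mm).
- roll: White paper roll with a cardboard core, 50 mm diameter, 58 mm long, 140 g, loose, lying on the counter. Its y axis is the roll's axis. Origin on its underside as it lies at the start.
- roll_center (a point): Middle of the paper roll.
- cradle (a point): Where the middle of the roll comes when it lies in the V cradle (printer frame x -10, y 0, z 65 mm), with the roll's axis along the printer's y. Axes as the printer's.
- cheese_shaker: Bystander: glass shaker, 44 mm wide, 90 mm high, origin on its underside.
- ramekin: Bystander: white bowl, 80 mm wide, 36 mm high, origin on its underside.
- grinder: Bystander: spice grinder, 44 mm wide, 124 mm high, origin on its underside.
- call_bell: Bystander: counter bell, 75 mm wide, 60 mm high, origin on its underside.
Things that resemble listed ones, but are neither listed nor needed, are in the scene too. There is more than one size of the roll; the one meant has the size given above.

How it is judged:
By the outcome, as a careful person would: the job done as asked, in the order asked, and still so for the second after the job is handed in, with the robot touching nothing.
It also fails if it takes over 72 s, if anything falls off the work surface, if the arm or the gripper's body presses on something with over 40 N, if the wrist force passes 120 N, or if a joint passes its speed limit or range.

## Robot

A 6-joint arm with a two-finger parallel gripper is mounted at the origin on a cart in front of the work surface, level with it; the furniture and walls round the work are solid. World frame = base frame: x ahead of the robot, y to its left, z up, the work surface at z = 0. Lengths are in m, angles in rad, forces in N, time in s.
With the tool pointing down it reaches from about 0.375 to 0.975 m from the base axis. Payload 3.8 kg.
Tool frame: the origin (TCP) lies midway between the tips of the shut fingers; the grasp point (between the pads) lies 19 mm behind it; z points along the fingers, y is the line along which they close (so a half turn about z gives the same grasp; the last joint's range is limited). The gripper opens to 85 mm and grips with 20 to 120 N. Pads are 22 mm wide; open, the fingers measure 114 mm over their backs; the gripper's body (76 mm by 85 mm) begins 54 mm behind the grasp point. The pads swing forward as they close: fully open they stand 13 mm farther back than shut.
Start: joints at [1.173, 0.264, 1.604, -0, 1.274, -0.037], TCP at [0.238, 0.632, 0.206] pointing down, gripper open.
Joint ranges: [-2.63, 2.63], [-0.94, 2.18], [0.31, 2.57], [-1.31, 4.45], [0, 2.66], [-2.55, 2.55]. Speed limits (rad/s): [2.57, 2.57, 3.14, 3.14, 3.14, 3.14].

## Interface

Orientations are given as a rotation vector (axis times angle).
In Python, from workcell import bot gives the robot as it stands.
- The arm moves only by the tool step_arm, never from a script. Its argument "motion" is a list of rows, each a list of 5 numbers: the finger opening in cm, from 0 to 8.54, then the shift along the tool's x, y, z in cm, then the turn about the tool's z in degrees. In form: [[claw, dx, dy, dz, twist], ...]. A call has 1 to 20 rows; each row is the pose to reach, as a shift and turn from the pose commanded when the call began, along the tool's axes at that moment; what a row does not reach only later rows make up. A row lasts 1/10 s, in which the tool goes at most 50 mm and 8.59 degrees, less where a joint would pass 70% of its speed; a pose out of reach is approached as far as the arm can. A call with a gripper value outside its range is refused whole. The fingers move at their own pace and stop on an object; "force" is the grip in N (left out, the last holds). Time passes only in rows, so rows that repeat a pose let the fingers close. It gives the time, the measured TCP pose, the force, the opening and the grip force at its end, in the units of the state.
- bot.read_state(): the state, without advancing time (a new reading comes with each control period).
- bot.read_camera(name): name is "scene" or "top" or "wrist"; returns (picture, depth): 384x512x3 uint8, red, green, blue; 384x512 float32, m along the optical axis (not along the pixel's ray), 0 where there is no reading.
- bot.calibration(name): a dict with "mtx" (3x3 intrinsics, pixels), "k1" (the pictures are not rectified: a ray, as slopes to the right and down, at radius r is drawn at 1 + k1 r^2 times it, then the intrinsics apply), "origin" and "orientation" of the camera in the world; the wrist camera has in their place "T_tool_cam" (4x4, takes a point from camera to tool coordinates, whose origin is the TCP and whose axes are the flange's). Camera axes: x right, y up, looking along -z (the intrinsics and any distortion apply to the point x, -y, -z); pixel columns grow to the right and rows downward; lengths in m; the calibration is good to about 2 mm. A picture is of the moment at which its call begins: read the wrist's pose just before it. calibration takes no time and is no camera call.
- bot.finish_job(): hands the job in; it is judged then, once.
The state is a dict: "time": time; "q": joint angles; "joint_vel": joint speeds; "joint_torque": joint torques, N m; "tool_pos": TCP position; "tcp_rot": TCP orientation; "wrist_force": force on the tool from outside, world axes, zero at the start; "torque": the same for the moment, N m; "width": opening from 0.0 (shut) to 1.0 (fully open); "grip_force": force on a finger pad.
Only numpy, scipy, OpenCV 4.12 (cv2) and the standard library are available. Lean on these libraries where they do the work, as an engineer would, in place of code of your own. Each camera call takes 0.05 s, during which the arm holds its last target. There are 200 camera calls.

## Working session

There is one attempt and no reset: what is moved stays moved. The work goes in short steps, Python scripts to look and compute and a tool call to move; the robot and the scene stay as the last step left them, time stands still between calls to the robot, and variables do not carry over. Pictures are saved under pics/ and viewed, at most 10 in all, crops included, and the job is handed in when it is done.

Besides the shell and the picture viewer there is one more tool, called after ">>>" as name([rows], argument=value, ...), one row to a line, values as JSON. step_arm: Moves the arm, as the interface text tells. Its arguments: {"type":"object","properties":{"motion":{"type":"array","items":{"type":"array","items":{"type":"number"}}},"force":{"type":"number"}},"required":["motion"]}

```bash
mkdir -p pics; ls
cat > h.py <<'E'
import numpy as np, cv2
from scipy.spatial.transform import Rotation as R
from workcell import bot
def cam(name):
    s=bot.read_state(); im,d=bot.read_camera(name); c=bot.calibration(name)
    if name=="wrist":
        T=np.eye(4);T[:3,:3]=R.from_rotvec(s["tcp_rot"]).as_matrix();T[:3,3]=s["tool_pos"]
        T=T@np.array(c["T_tool_cam"])
    else:
        T=np.eye(4);o=np.array(c["orientation"]);T[:3,:3]=o if o.shape==(3,3) else R.from_rotvec(o).as_matrix();T[:3,3]=c["origin"]
    return im,d,(np.array(c["mtx"]),c["k1"],T)
def cloud(d,C):
    K,k1,T=C;h,w=d.shape;v,u=np.mgrid[:h,:w].astype(float)
    p=np.stack([u,v],-1).reshape(-1,1,2)
    n=cv2.undistortPoints(p,K,np.array([k1,0,0,0,0.])).reshape(h,w,2)
    P=np.stack([n[...,0]*d,-n[...,1]*d,-d],-1)
    return P@T[:3,:3].T+T[:3,3]
def save(n,im): cv2.imwrite("pics/"+n,im[...,::-1])
E
python3 - <<'E'
from h import *
S={}
for n in("scene","top"):
    im,d,C=cam(n);save(n+".png",im);np.savez(n+".npz",im=im,P=cloud(d,C),d=d);print(n,C[2].round(3).tolist(),C[1])
a=[cv2.imread(f"pics/{n}.png") for n in("scene","top")]
s=bot.read_state();print(s)
E
```

```text
pics
scene [[0.696, 0.532, -0.483, 0.048], [-0.718, 0.513, -0.471, -0.453], [-0.003, 0.674, 0.739, 0.885], [0.0, 0.0, 0.0, 1.0]] 0.009380041150557858
top [[-0.278, 0.934, -0.225, 0.25], [-0.961, -0.269, 0.068, 0.162], [0.003, 0.235, 0.972, 1.534], [0.0, 0.0, 0.0, 1.0]] -0.16806858842300182
{'time': 0.1, 'q': array([ 1.17308720e+00,  2.64691513e-01,  1.60524867e+00,  1.73354481e-05,
        1.27370752e+00, -3.69002193e-02]), 'joint_vel': array([-0.00025004, -0.0021175 , -0.0016055 , -0.00047002,  0.00113082,
       -0.00017536]), 'joint_torque': array([ 3.75986610e-04, -5.16713548e+01, -3.68589664e+01, -1.32765472e-04,
        6.43863226e-03, -8.33550359e-06]), 'tool_pos': array([0.2380131 , 0.63087511, 0.20447129]), 'tcp_rot': array([-0.56361323, -3.09015361,  0.00314607]), 'wrist_force': array([-0.12076873, -0.28860817,  0.32598121]), 'torque': array([ 0.02816967, -0.06406826,  0.04883813]), 'grip_force': 0.0, 'width': 0.9964572535110275}
```

View pics/scene.png

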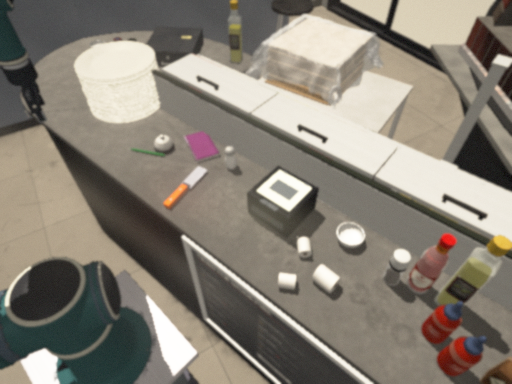

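View pics/top.png

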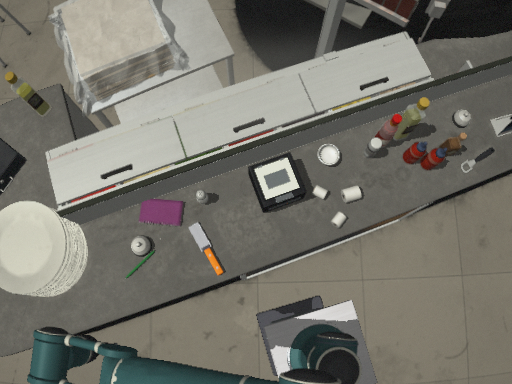

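The scene picture shows the scraper at (185,187), the printer at (283,198), and three white rolls at (304,247), (325,279) and (287,282). In the top view the scraper is at (207,248), the printer at (277,182), and the rolls at (320,192), (351,194) and (339,220). Next I measure their sizes.

Run:
```python
from h import *
for n,box in(("top",(90,130,380,280)),("scene",(150,150,350,310))):
    z=np.load(n+".npz");P=z["P"];im=z["im"].astype(int);H=P[...,2]
    x0,y0,x1,y1=box
    m=np.zeros(H.shape,bool);m[y0:y1,x0:x1]=1
    print(n,"table z",np.median(H[m]))
    k=(m&(H>0.012)&(H<0.2)).astype(np.uint8)
    N,L,st,ce=cv2.connectedComponentsWithStats(k)
    for i in range(1,N):
        if st[i,4]<25: continue
        q=P[L==i]; r=cv2.minAreaRect(q[:,:2].astype(np.float32)*1000)
        print(ce[i].round(),st[i,4],"ctr",np.round(r[0],0),"size",np.round(r[1]),"ang",round(r[2],1),"zmax",q[:,2].max().round(3),"rgb",im[L==i].mean(0).round())
    o=m&(im[...,0]>180)&(im[...,2]<90)&(H<0.06)
    q=P[o];print("orange",cv2.minAreaRect(q[:,:2].astype(np.float32)*1000),q[:,2].max())
z=np.load("scene.npz")["im"][140:310,150:350];save("c1.png",cv2.resize(z,None,fx=4,fy=3.5,interpolation=cv2.INTER_CUBIC))
```

```text
top table z 0.004158439288639126
[174. 162.] 12035 ctr [687. 168.] size [944. 329.] ang 77.1 zmax 0.198 rgb [134. 132. 126.]
[373. 146.] 252 ctr [ 656. -398.] size [41. 93.] ang 61.2 zmax 0.132 rgb [127. 123. 116.]
[328. 154.] 288 ctr [ 665. -236.] size [73. 80.] ang 67.9 zmax 0.043 rgb [190. 191. 184.]
[277. 182.] 2289 ctr [608. -23.] size [159. 157.] ang 4.1 zmax 0.11 rgb [118. 120. 115.]
[320. 192.] 135 ctr [ 542. -166.] size [44. 39.] ang 48.1 zmax 0.047 rgb [188. 187. 176.]
[351. 194.] 258 ctr [ 503. -268.] size [61. 50.] ang 89.8 zmax 0.06 rgb [179. 178. 167.]
[202. 197.] 141 ctr [633. 242.] size [41. 35.] ang 77.6 zmax 0.1 rgb [123. 124. 117.]
[338. 219.] 149 ctr [ 428. -197.] size [38. 45.] ang 35.6 zmax 0.045 rgb [179. 178. 167.]
[196. 231.] 95 ctr [523. 292.] size [64. 39.] ang 13.3 zmax 0.021 rgb [178. 180. 181.]
[140. 245.] 308 ctr [531. 494.] size [66. 66.] ang 75.0 zmax 0.063 rgb [146. 145. 137.]
[212. 259.] 224 ctr [416. 267.] size [111.  39.] ang 10.4 zmax 0.031 rgb [204. 128.  56.]
orange ((411.2091979980469, 263.3798828125), (97.31148529052734, 22.265796661376953), 14.581377983093262) 0.03149693288756694
scene table z -0.00040087514253439593
[296. 184.] 6761 ctr [704.  48.] size [419. 328.] ang 66.1 zmax 0.179 rgb [133. 130. 120.]
[177. 194.] 219 ctr [419. 264.] size [122.  32.] ang 11.4 zmax 0.023 rgb [225. 149.  89.]
[343. 233.] 170 ctr [ 651. -222.] size [79. 38.] ang 32.5 zmax 0.038 rgb [190. 184. 173.]
[304. 247.] 224 ctr [ 539. -166.] size [46. 37.] ang 45.2 zmax 0.041 rgb [212. 207. 195.]
[326. 278.] 461 ctr [ 500. -270.] size [49. 59.] ang 1.1 zmax 0.053 rgb [219. 214. 203.]
[287. 281.] 249 ctr [ 426. -198.] size [39. 44.] ang 36.9 zmax 0.04 rgb [214. 209. 197.]
orange ((404.981689453125, 266.058349609375), (95.78304290771484, 38.05729675292969), 12.354272842407227) 0.022562187050307658
```

View pics/c1.png

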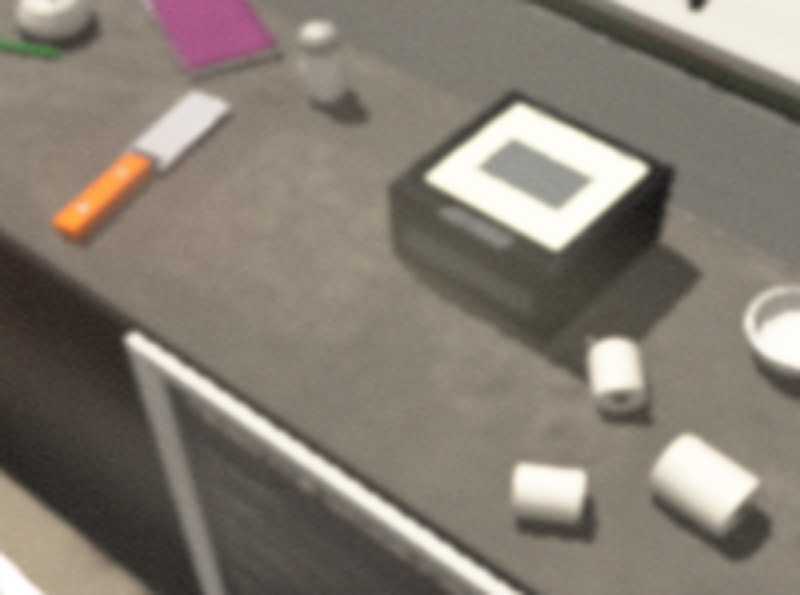

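The crop shows two small rolls (about 38×44 mm) at (615,372) and (548,493). The larger roll at (705,483) measures 50×58 mm at world (0.50,-0.27), so that is the one meant. The notch is a grey patch at (478,226) on the printer side facing the robot. First I go above the scraper to look closer.

```bash
cat >> h.py <<'E'
def go(p,yaw=None,s=None):
    """rows' shift (cm) and twist(deg) from the present pose to TCP p, tool-y at world angle yaw(deg, mod 180)"""
    s=s or bot.read_state();M=R.from_rotvec(s["tcp_rot"]).as_matrix()
    a=np.degrees(np.arctan2(M[1,1],M[0,1]));tw=0 if yaw is None else -((yaw-a+90)%180-90)
    print("shift cm",(M.T@(np.array(p)-s["tool_pos"])*100).round(2),"twist",round(tw,1),"| tool_y ang",a.round(1),"tcp",np.round(s["tool_pos"],4),"q6",s["q"][5].round(2))
E
python3 -c "
from h import *
print(bot.calibration('wrist')['T_tool_cam'])
go([.437,.272,.2],104)"
```

```text
[[ 1.59941341e-04  9.64648518e-01  2.63539772e-01  6.63565524e-02]
 [ 9.99999865e-01 -2.84618027e-04  4.34906037e-04  7.82532813e-04]
 [ 4.94539634e-04  2.63539667e-01 -9.64648433e-01 -1.66150245e-01]
 [ 0.00000000e+00  0.00000000e+00  0.00000000e+00  1.00000000e+00]]
shift cm [-31.29 -26.55   0.5 ] twist -34.7 | tool_y ang 69.3 tcp [0.238  0.6309 0.2045] q6 -0.04
```

>>> step_arm([
  [8.5,-2.5,-2.1,0,-3],
  [8.5,-6,-5.1,0,-7],
  [8.5,-9.5,-8,0,-11],
  [8.5,-13,-11,0,-15],
  [8.5,-16.5,-14,0,-19],
  [8.5,-20,-17,0,-23],
  [8.5,-23.5,-20,0,-27],
  [8.5,-27,-23,0,-31],
  [8.5,-30,-25.5,0,-34],
  [8.5,-31.3,-26.5,0.5,-34.7],
  [8.5,-31.3,-26.5,0.5,-34.7],
  [8.5,-31.3,-26.5,0.5,-34.7],
])

```text
time: 1.3
tool_pos: [0.4372, 0.2729, 0.2002]
tcp_rot: [0.381, -3.117, -0.0]
wrist_force: [-0.6, 1.2, -0.3]
width: 0.999
grip_force: 0.0
```

Run:
```python
from h import *
im,d,C=cam("wrist");P=cloud(d,C);save("w1.png",im);H=P[...,2];i=im.astype(int)
o=(i[...,0]>150)&(i[...,2]<110)&(i[...,0]-i[...,2]>80)&(H>0.012)&(H<.04)
q=P[o];print(o.sum(),cv2.minAreaRect(q[:,:2].astype(np.float32)*1000),np.median(q[:,2]))
k=(H>0.006)&(H<.035)&~o&(d>0)
N,L,st,ce=cv2.connectedComponentsWithStats(k.astype(np.uint8))
for j in range(1,N):
    if st[j,4]>300: q=P[L==j];print(ce[j],st[j,4],cv2.minAreaRect(q[:,:2].astype(np.float32)*1000),np.median(q[:,2]))
print(bot.read_state()["tool_pos"])
```

```text
1729 ((410.42767333984375, 263.7468566894531), (99.58344268798828, 22.73189353942871), 14.316996574401855) 0.017796642423655085
[250.81295253 223.64400644] 2486 ((505.58941650390625, 288.2213439941406), (102.27155303955078, 40.10835647583008), 14.398706436157227) 0.009277059629219458
[ 42.9314456  238.27968207] 2013 ((590.2546997070312, 51.954246520996094), (163.08834838867188, 60.55909729003906), 27.739355087280273) 0.020547264150516886
[410.9643436  265.37601297] 617 ((507.3386535644531, 497.33990478515625), (58.543853759765625, 20.22208023071289), 81.56641387939453) 0.02473411163292949
[299.53558809 314.71781928] 3962 ((626.6207275390625, 388.6629638671875), (125.92543029785156, 92.5962142944336), 69.23039245605469) 0.009388334199549375
[195.61881188 303.51485149] 404 ((625.7393188476562, 245.1214599609375), (43.21501922607422, 22.10716438293457), 82.5965576171875) 0.024075976816984423
[0.43711257 0.27348481 0.20040587]
```

View pics/w1.png

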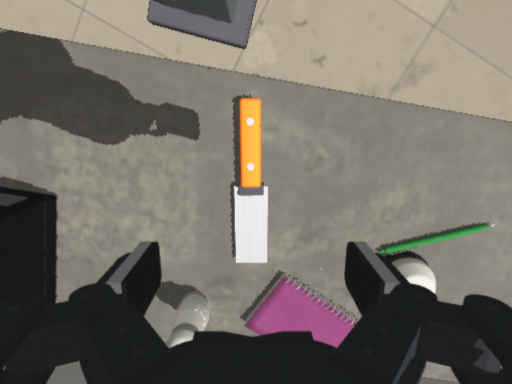

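Only the scraper is near: handle at (250,140), blade at (250,225). Measured sizes of 99.6×22.7 and 102×40 mm match, with the axis at 14.3°. I grip at (0.4386, 0.271).

```bash
python3 -c "
from h import *
go([.4386,.271,.003],104.3)"
```

```text
shift cm [-0.1  -0.28 19.74] twist -0.3 | tool_y ang 104.0 tcp [0.4371 0.2735 0.2004] q6 -1.31
```

>>> step_arm([
  [8.5,0,-0.2,3,0],
  [8.5,-0.1,-0.3,8,0],
  [8.5,-0.1,-0.3,13,0],
  [8.5,-0.1,-0.3,17,0],
  [8.5,-0.1,-0.3,19.2,0],
  [8.5,-0.1,-0.3,19.7,0],
  [2,-0.1,-0.3,19.7,0],
  [2,-0.1,-0.3,19.7,0],
  [2,-0.1,-0.3,19.7,0],
  [2,-0.1,-0.3,19.7,0],
  [2,-0.1,-0.3,19.7,0],
  [2,-0.1,-0.3,19.7,0],
  [2,-0.1,-0.3,19.7,0],
  [2,-0.1,-0.3,18.7,0],
  [2,-0.1,-0.3,14,0],
  [2,-0.1,-0.3,9,0],
  [2,-0.1,-0.3,4,0],
  [2,-0.1,-0.3,1,0],
  [2,-0.1,-0.3,0,0],
  [2,-0.1,-0.3,0,0],
], force=60)

```text
time: 3.35
tool_pos: [0.4404, 0.2711, 0.203]
tcp_rot: [-0.383, 3.114, 0.003]
wrist_force: [-0.6, -0.2, 0.7]
width: 0.235
grip_force: 0.0
```

Run:
```python
from h import *
im,d,C=cam("top");P=cloud(d,C)
# printer: black-sided box top at z~.1
H=P[...,2];m=np.zeros(H.shape,bool);m[135:230,230:320]=1
q=P[m&(H>.085)&(H<.12)]
print(len(q),cv2.minAreaRect(q[:,:2].astype(np.float32)*1000),np.median(q[:,2]))
im2,d2,C2=cam("scene");P=cloud(d2,C2);H=P[...,2]
m=np.zeros(H.shape,bool);m[150:240,230:330]=1
k=m&(H>.085)&(H<.112)&(P[...,0]<.72)
q=P[k];print(len(q),cv2.minAreaRect(q[:,:2].astype(np.float32)*1000),np.median(q[:,2]))
i=im2.astype(int);w=k&(i.min(-1)>185);q=P[w];print("white",cv2.minAreaRect(q[:,:2].astype(np.float32)*1000))
```

```text
2310 ((646.2122802734375, -15.55426025390625), (288.5216979980469, 263.2190856933594), 74.03434753417969) 0.10065958101844041
2425 ((618.0616455078125, 65.17906951904297), (193.24124145507812, 331.81134033203125), 3.9488863945007324) 0.09897550914026065
white ((613.9857177734375, -19.47185516357422), (122.05035400390625, 124.98831176757812), 4.578559398651123)
```

Run:
```python
from h import *
im,d,C=cam("wrist");P=cloud(d,C);save("w2.png",im);H=P[...,2];i=im.astype(int)
o=(i[...,0]>150)&(i[...,2]<110)&(i[...,0]-i[...,2]>80)&(d>0)
q=P[o];print(o.sum(),cv2.minAreaRect(q[:,:2].astype(np.float32)*1000),np.percentile(q[:,2],[5,50,95]))
print(bot.read_state())
```

```text
1764 ((409.905517578125, 264.6142272949219), (98.70360565185547, 24.35564613342285), 13.556467056274414) [0.01562399 0.01770538 0.01904765]
{'time': 3.5, 'q': array([ 5.03532111e-01, -3.42614812e-02,  1.94848111e+00,  1.25891060e-05,
        1.23157512e+00, -1.31209016e+00]), 'joint_vel': array([ 0.0008204 ,  0.01197166,  0.00889734, -0.00076912,  0.00096039,
        0.00021019]), 'joint_torque': array([ 1.20757544e-03, -3.54217851e+01, -3.72714007e+01, -3.06816155e-04,
       -2.16929399e-02,  1.17966019e-05]), 'tool_pos': array([0.43780163, 0.26961737, 0.19823797]), 'tcp_rot': array([ 3.83128439e-01, -3.11420784e+00,  2.43484443e-03]), 'wrist_force': array([-0.07820445,  1.00901737, -0.19559468]), 'torque': array([ 0.0248505 ,  0.05848924, -0.00657223]), 'grip_force': 0.0, 'width': 0.23840932191669917}
```

View pics/w2.png

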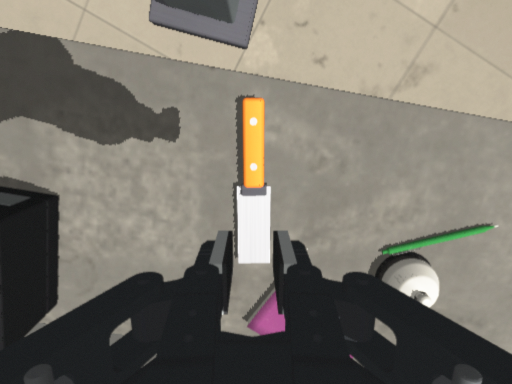

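The handle at (253,140) and blade at (253,225) have not moved, so the grasp missed, probably because I lifted before the fingers had closed. I repeat it with the fingers pre-closed to 4 cm and check before lifting.

>>> step_arm([
  [4,0,0,3,0],
  [4,0,0,8,0],
  [4,0,0,13,0],
  [4,0,0,17,0],
  [4,0,0,19.2,0],
  [4,0,0,19.7,0],
  [4,0,0,19.7,0],
  [1,0,0,19.7,0],
  [1,0,0,19.7,0],
  [1,0,0,19.7,0],
  [1,0,0,19.7,0],
  [1,0,0,19.7,0],
  [1,0,0,19.7,0],
], force=60)

```text
time: 4.8
tool_pos: [0.4395, 0.2705, 0.004]
tcp_rot: [-0.384, 3.118, 0.0]
wrist_force: [0.2, 0.9, 0.5]
width: 0.119
grip_force: 0.0
```

Run:
```python
from h import *
im,d,C=cam("wrist");P=cloud(d,C);save("w3.png",im)
s=bot.read_state();print(s["width"],s["grip_force"],s["tool_pos"],s["time"])
```

```text
0.1167347413021927 0.0 [0.43938376 0.27046607 0.00391312] 4.85
```

View pics/w3.png

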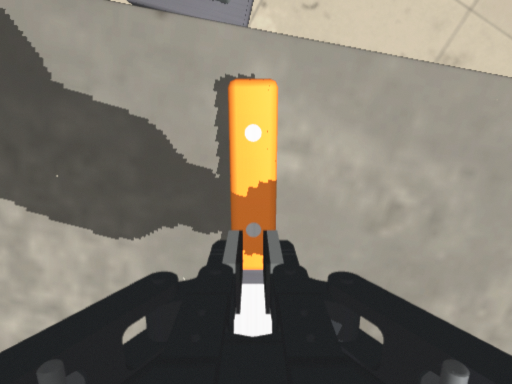

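Run:
```python
from h import *
im,d,C=cam("wrist");P=cloud(d,C)
for v in (140,200,225,235,240,250,260,270,290,310):
    print(v,[(u,P[v,u].round(3).tolist()) for u in (226,234,253,270,275,282)])
```

```text
140 [(226, [0.395, 0.245, -0.002]), (234, [0.391, 0.25, 0.018]), (253, [0.389, 0.259, 0.018]), (270, [0.387, 0.267, 0.018]), (275, [0.387, 0.269, 0.017]), (282, [0.387, 0.274, -0.002])]
200 [(226, [0.428, 0.252, -0.001]), (234, [0.421, 0.257, 0.017]), (253, [0.419, 0.266, 0.018]), (270, [0.416, 0.274, 0.018]), (275, [0.416, 0.277, 0.017]), (282, [0.42, 0.284, -0.002])]
225 [(226, [0.443, 0.256, -0.002]), (234, [0.434, 0.26, 0.017]), (253, [0.432, 0.269, 0.018]), (270, [0.43, 0.278, 0.017]), (275, [0.43, 0.281, 0.015]), (282, [0.435, 0.288, -0.001])]
235 [(226, [0.449, 0.257, -0.002]), (234, [0.432, 0.26, 0.036]), (253, [0.437, 0.271, 0.017]), (270, [0.427, 0.276, 0.038]), (275, [0.427, 0.279, 0.036]), (282, [0.441, 0.289, -0.001])]
240 [(226, [0.453, 0.258, -0.003]), (234, [0.431, 0.26, 0.043]), (253, [0.44, 0.271, 0.018]), (270, [0.427, 0.276, 0.044]), (275, [0.427, 0.278, 0.043]), (282, [0.444, 0.29, -0.002])]
250 [(226, [0.432, 0.258, 0.053]), (234, [0.432, 0.261, 0.052]), (253, [0.446, 0.273, 0.018]), (270, [0.428, 0.276, 0.052]), (275, [0.427, 0.277, 0.053]), (282, [0.431, 0.282, 0.044])]
260 [(226, [0.432, 0.259, 0.061]), (234, [0.432, 0.262, 0.061]), (253, [0.452, 0.274, 0.017]), (270, [0.428, 0.275, 0.061]), (275, [0.427, 0.277, 0.062]), (282, [0.427, 0.279, 0.061])]
270 [(226, [0.431, 0.259, 0.071]), (234, [0.433, 0.262, 0.065]), (253, [0.46, 0.276, 0.013]), (270, [0.431, 0.276, 0.064]), (275, [0.375, 0.255, 0.17]), (282, [0.426, 0.278, 0.071])]
290 [(226, [0.431, 0.26, 0.084]), (234, [0.438, 0.264, 0.071]), (253, [0.474, 0.28, 0.009]), (270, [0.438, 0.277, 0.066]), (275, [0.427, 0.275, 0.084]), (282, [0.426, 0.277, 0.084])]
310 [(226, [0.427, 0.261, 0.098]), (234, [0.445, 0.265, 0.073]), (253, [0.488, 0.283, 0.008]), (270, [0.444, 0.279, 0.069]), (275, [0.439, 0.279, 0.076]), (282, [0.421, 0.274, 0.101])]
```

The fingertips measure z≈0.033 although the TCP reads 0.004, so the tips end about 29 mm above the nominal TCP. I go lower in small steps and watch the force.

>>> step_arm([
  [4,0,0,0,0],
  [4,0,0,0,0],
  [4,0,0,0,0],
  [4,0,0,0.5,0],
  [4,0,0,1,0],
  [4,0,0,1.3,0],
  [4,0,0,1.5,0],
  [4,0,0,1.7,0],
  [4,0,0,1.8,0],
  [4,0,0,1.8,0],
])

```text
time: 5.9
tool_pos: [0.4392, 0.2704, -0.0145]
tcp_rot: [0.384, -3.118, 0.0]
wrist_force: [-0.6, -0.1, -1.0]
width: 0.468
grip_force: 0.0
```

Run:
```python
from h import *
im,d,C=cam("wrist");P=cloud(d,C);s=bot.read_state();print(s["tool_pos"],s["wrist_force"],s["width"])
H=P[...,2];M=R.from_rotvec(s["tcp_rot"]).as_matrix();Q=(P-s["tool_pos"])@M
k=(np.abs(Q[...,0])<.016)&(Q[...,2]>-.07)&(H>.005)&(abs(Q[...,1])>.015)&(abs(Q[...,1])<.05)
print(k.sum(),Q[k][:,2].max(),H[k].min(), np.percentile(H[k],[1,5]))
```

```text
[ 0.43931435  0.27045305 -0.01432698] [-0.26973401  0.08419965  0.17074468] 0.46911745522349824
4203 -0.024869788228621757 0.010542523492197892 [0.01281265 0.01696785]
```

>>> step_arm([
  [4,0,0,0.2,0],
  [4,0,0,0.4,0],
  [4,0,0,0.4,0],
  [1,0,0,0.4,0],
  [1,0,0,0.4,0],
  [1,0,0,0.4,0],
  [1,0,0,0.4,0],
  [1,0,0,0.4,0],
  [1,0,0,0.4,0],
], force=60)

```text
time: 6.85
tool_pos: [0.4395, 0.2706, -0.0181]
tcp_rot: [-0.384, 3.118, 0.0]
wrist_force: [-0.4, 0.3, 2.2]
width: 0.262
grip_force: 60.1
```

```bash
python3 -c "
from h import *
go([.46,.03,.18])"
```

```text
shift cm [  3.83 -23.83 -19.81] twist 0 | tool_y ang 104.0 tcp [ 0.4395  0.2706 -0.0181] q6 -1.31
```

>>> step_arm([
  [1,0,0,-1,0],
  [1,0,0,-3,0],
  [1,0,0,-7,0],
  [1,0,0,-12,0],
  [1,0,0,-17,4],
  [1,0,-0.5,-19.5,12],
  [1,0.3,-2,-19.8,20],
  [1,0.6,-4,-19.8,28],
  [1,1,-6,-19.8,36],
  [1,1.3,-8,-19.8,44],
  [1,1.6,-10,-19.8,52],
  [1,2,-12,-19.8,60],
  [1,2.3,-14,-19.8,68],
  [1,2.6,-16,-19.8,76],
  [1,3,-18,-19.8,84],
  [1,3.3,-20,-19.8,92],
  [1,3.6,-22,-19.8,100],
  [1,3.8,-23,-19.8,108],
  [1,3.8,-23.5,-19.8,116],
  [1,3.8,-23.8,-19.8,124],
])

```text
time: 8.85
tool_pos: [0.4595, 0.0297, 0.1797]
tcp_rot: [-2.579, -1.794, 0.001]
wrist_force: [-0.6, -0.7, -1.2]
width: 0.265
grip_force: 59.7
```

>>> step_arm([
  [1,0,0,0,8],
  [1,0,0,0,16],
  [1,0,0,0,24],
  [1,0,0,0,32],
  [1,0,0,0,40],
  [1,0,0,0,48],
  [1,0,0,0,56],
  [1,0,0,0,62],
  [1,0,0,0,66],
  [1,0,0,0,66],
  [1,0,0,0,66],
])

```text
time: 9.95
tool_pos: [0.4597, 0.0303, 0.1797]
tcp_rot: [-3.14, -0.113, 0.001]
wrist_force: [0.4, -0.6, -1.4]
width: 0.263
grip_force: 59.7
```

Run:
```python
from h import *
im,d,C=cam("wrist");P=cloud(d,C);save("w4.png",im);np.savez("w4.npz",im=im,P=P)
s=bot.read_state();print(s["tool_pos"],s["q"].round(2),s["width"],s["grip_force"])
H=P[...,2];i=im.astype(int)
w=(i.min(-1)>150)&(H>.085)&(H<.112)
N,L,st,ce=cv2.connectedComponentsWithStats(w.astype(np.uint8));j=1+st[1:,4].argmax();q=P[L==j]
print(st[j],cv2.minAreaRect(q[:,:2].astype(np.float32)*1000),np.median(q[:,2]))
t=(H>.09)&(H<.106);N,L,st,ce=cv2.connectedComponentsWithStats(t.astype(np.uint8));j=1+st[1:,4].argmax();q=P[L==j]
print(st[j],cv2.minAreaRect(q[:,:2].astype(np.float32)*1000))
```

```text
[0.45982803 0.03030496 0.17968688] [ 0.01 -0.13  2.07  0.    1.2   1.51] 0.2616271524384176 59.66689467430115
[ 254    0  172   74 8966] ((581.3933715820312, -23.36347198486328), (48.76251220703125, 123.47118377685547), 4.106624603271484) 0.09786482797670677
[  254     0   196   108 17921] ((570.043212890625, -31.77684783935547), (73.49456024169922, 138.6325225830078), 4.561036109924316)
```

View pics/w4.png

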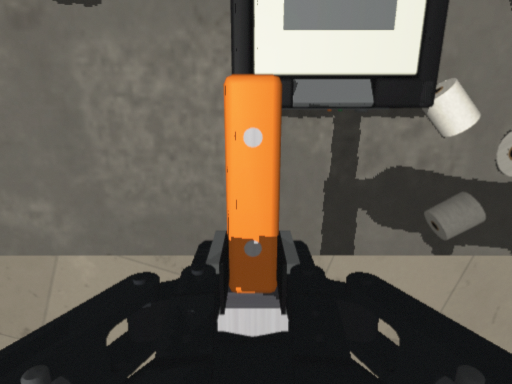

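The wrist view shows the scraper held level, its handle over (253,180), with the printer ahead: notch at (333,92), cover edge at row 75, printer yaw about 4.1°. Next I tilt the scraper in the grip to about 35° by pressing the handle's tail on the printer's front rim, left of the notch.

>>> step_arm([
  [1,0.5,0.2,2,0],
  [1,1.5,0.5,5.5,0],
  [1,1.9,0.7,8,0],
  [1,1.9,0.7,9,0],
  [1,1.9,0.7,9.5,0],
  [1,1.9,0.7,10,0],
  [1,1.9,0.7,10.4,0],
  [1,1.9,0.7,10.8,0],
  [1,1.9,0.7,11.2,0],
  [1,1.9,0.7,11.6,0],
  [1,1.9,0.7,12,0],
  [1,1.9,0.7,12.4,0],
  [1,1.9,0.7,12.8,0],
  [1,1.9,0.7,13.1,0],
  [1,1.9,0.7,13.1,0],
], force=25)

```text
time: 11.5
tool_pos: [0.4793, 0.0247, 0.051]
tcp_rot: [3.139, 0.111, -0.001]
wrist_force: [-9.4, -1.5, 11.2]
width: 0.257
grip_force: 68.5
```

```bash
cat >> h.py <<'E'
def tilt():
    im,d,C=cam("wrist");s=bot.read_state();P=cloud(d,C);M=R.from_rotvec(s["tcp_rot"]).as_matrix();Q=(P-s["tool_pos"])@M
    i=im.astype(int);o=(i[...,0]>140)&(i[...,2]<110)&(i[...,0]-i[...,2]>80)&(d>0)&(abs(Q[...,1])<.008)&(abs(Q[...,0])<.12)&(Q[...,0]>.012)
    q=Q[o];f=np.polyfit(q[:,0],q[:,2],1);print("n",o.sum(),"tilt deg",np.degrees(np.arctan(-f[0])).round(1),"top line toolz at x=0",f[1].round(4),"xmax",q[:,0].max().round(3),"F",s["wrist_force"].round(1),"tcp",s["tool_pos"].round(4))
    return im,P,Q
E
python3 -c "
from h import *
tilt()"
```

```text
n 8096 tilt deg 26.4 top line toolz at x=0 -0.0438 xmax 0.076 F [-8.3  0.5 10.3] tcp [0.4792 0.0247 0.051 ]
```

>>> step_arm([
  [1,0,0,0.3,0],
  [1,0,0,0.6,0],
  [1,0,0,0.9,0],
  [1,0,0,1.1,0],
  [1,0,0,1.1,0],
])

```text
time: 12.05
tool_pos: [0.4808, 0.0248, 0.0443]
tcp_rot: [3.139, 0.111, 0.002]
wrist_force: [-20.7, -1.5, 38.9]
width: 0.264
grip_force: 74.1
```

```bash
python3 -c "
from h import *
tilt()"
```

```text
n 8268 tilt deg 30.4 top line toolz at x=0 -0.0475 xmax 0.073 F [-20.3   0.1  38.8] tcp [0.4808 0.0248 0.0443]
```

The tilt is 30° and limited by the gripper body, which is still within the 25–50° band. I lift off, grip harder and turn back to face the notch.

>>> step_arm([
  [1,0,0,-0.6,0],
  [1,0,0,-2,0],
  [1,-0.5,0,-5,0],
  [1,-1.5,0.5,-9,0],
  [1,-3,1,-13,0],
  [1,-5,2,-15,-6],
  [1,-6,3,-15,-14],
  [1,-7.2,4,-15,-22],
  [1,-7.2,5,-15,-30],
  [1,-7.2,5.5,-15,-38],
  [1,-7.2,5.5,-15,-46],
  [1,-7.2,5.5,-15,-54],
  [1,-7.2,5.5,-15,-62],
  [1,-7.2,5.5,-15,-70],
  [1,-7.2,5.5,-15,-78],
  [1,-7.2,5.5,-15,-86],
  [1,-7.2,5.5,-15,-94],
  [1,-7.2,5.5,-15,-102],
  [1,-7.2,5.5,-15,-110],
  [1,-7.2,5.5,-15,-118],
], force=120)

```text
time: 14.1
tool_pos: [0.4123, -0.0353, 0.189]
tcp_rot: [1.513, 2.751, 0.001]
wrist_force: [0.3, 0.3, -2.1]
width: 0.249
grip_force: 117.8
```

>>> step_arm([
  [1,0,0,0,-8],
  [1,0,0,0,-16],
  [1,0,0,0,-24],
  [1,0,0,0,-32],
  [1,0,0,0,-40],
  [1,0,0,0,-48],
  [1,0,0,0,-56],
  [1,0,0,0,-62],
  [1,0,0,1,-62],
  [1,0,0,3,-62],
  [1,0,0,4,-62],
  [1,0,0,4,-62],
  [1,0,0,4,-62],
])

```text
time: 15.4
tool_pos: [0.4115, -0.0352, 0.1477]
tcp_rot: [0.109, -3.139, -0.0]
wrist_force: [-0.1, 0.2, -0.9]
width: 0.244
grip_force: 117.8
```

Run:
```python
from h import *
im,P,Q=tilt();s=bot.read_state();print(s["tcp_rot"],s["q"].round(2),s["grip_force"])
im,d,C=cam("scene");P=cloud(d,C);np.savez("s2.npz",im=im,P=P)
save("s2.png",cv2.resize(im[90:260,170:350],None,fx=4,fy=3.5,interpolation=cv2.INTER_CUBIC))
```

```text
n 8277 tilt deg 29.5 top line toolz at x=0 -0.0462 xmax 0.073 F [-0.1  0.4 -1.5] tcp [ 0.412  -0.0353  0.1482]
[-1.09433067e-01  3.13887922e+00 -2.63044315e-04] [-0.15 -0.2   2.19 -0.    1.15 -1.79] 117.81298756599426
```

View pics/s2.png

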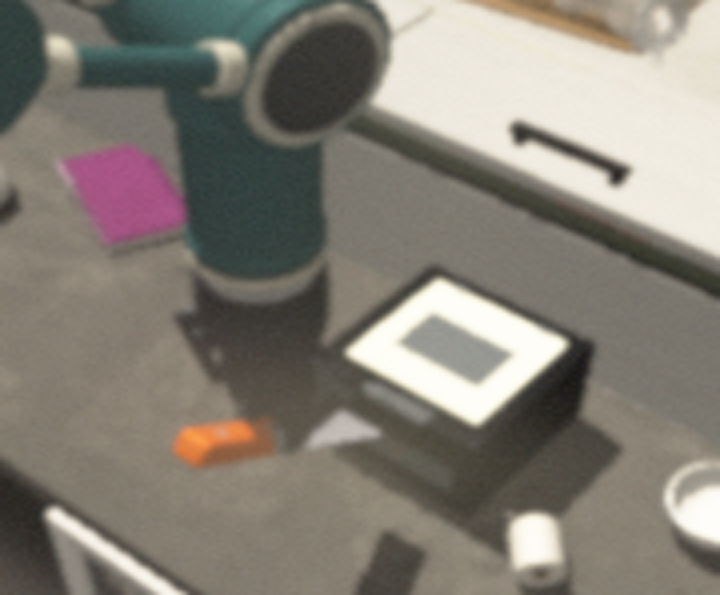

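The scraper slopes down to its tip at crop (378,433), pointing at the notch at crop (398,402); the cover is shut. Next I compare the tip with the prediction.

Run:
```python
from h import *
z=np.load("s2.npz");im,P=z["im"].astype(int),z["P"];H=P[...,2]
m=np.zeros(H.shape,bool);m[202:222,240:268]=1
k=m&(im.min(-1)>95)&(H>.1)&(H<.2)
q=P[k];a=np.radians(4.1);ex=np.array([np.cos(a),np.sin(a)]);ey=np.array([-ex[1],ex[0]]);O=np.array([.6169,-.0208])
px=(q[:,:2]-O)@ex;py=(q[:,:2]-O)@ey
o=np.argsort(-px)[:8];print(len(q),np.c_[px,py,q[:,2]][o].round(4).tolist());f=np.polyfit(px,q[:,2],1);print("slope",np.degrees(np.arctan(f[0])),"z at tip",np.polyval(f,px.max()))
print("y range",py.min(),py.max())
# white cover in scene
m[:]=0;m[150:230,240:330]=1
w=m&(im.min(-1)>170)&(H>.085)&(H<.115);q=P[w];px=(q[:,:2]-O)@ex;py=(q[:,:2]-O)@ey;print("cover",np.percentile(px,[.5,99.5]),np.percentile(py,[.5,99.5]),np.median(q[:,2]))
s=bot.read_state();t=np.array([.5079,-.0286]);print("pred tip",(t-O)@ex,(t-O)@ey)
```

```text
126 [[-0.0834, 0.0124, 0.101], [-0.1164, -0.0143, 0.104], [-0.1194, 0.0051, 0.1092], [-0.1194, 0.0124, 0.1079], [-0.1195, -0.006, 0.1093], [-0.1198, -0.0098, 0.1081], [-0.12, 0.0082, 0.1073], [-0.1205, 0.0005, 0.1095]]
slope -38.04784251696347 z at tip 0.08048876863555898
y range -0.026171676100679348 0.01247545658934135
cover [-0.07735866  0.05523964] [-0.0604257   0.06280726] 0.0993327029674963
pred tip -0.10927872540526783 1.3183325401399008e-05
```

Run:
```python
from h import *
a=np.radians(4.1);ex=np.array([np.cos(a),np.sin(a)]);ey=np.array([-ex[1],ex[0]]);O=np.array([.6169,-.0208])
for n in("scene","top"):
    im,d,C=cam(n);P=cloud(d,C);H=P[...,2];im=im.astype(int)
    px=(P[...,:2]-O)@ex;py=(P[...,:2]-O)@ey
    k=(px>-.30)&(px<-.09)&(abs(py)<.035)&(H>.06)&(H<.3)
    org=k&(im[...,0]-im[...,2]>70); bl=k&~org&(im.min(-1)>90)&(px>-.2)
    for nm,m in(("handle",org),("blade",bl)):
        if m.sum()<20: print(n,nm,m.sum());continue
        x,z=px[m],H[m];f=np.polyfit(x,z,1)
        for _ in range(3):
            g=abs(np.polyval(f,x)-z)<.004;f=np.polyfit(x[g],z[g],1)
        print(n,nm,g.sum(),"slope",np.degrees(np.arctan(f[0])).round(1),"x",np.percentile(x[g],[1,99]).round(4),"z at ends",np.polyval(f,np.percentile(x[g],[1,99])).round(4),"y",np.percentile(py[m][g],[2,98]).round(3))
im,P,Q=tilt();s=bot.read_state()
i=im.astype(int);o=(i[...,0]-i[...,2]>80)&(abs(Q[...,1])<.02)&(abs(Q[...,0])<.12)
x=((P[...,:2]-O)@ex)[o];z=P[...,2][o];f=np.polyfit(x,z,1);print("wrist handle",np.degrees(np.arctan(f[0])),np.percentile(x,[1,99]),np.polyval(f,np.percentile(x,[1,99])))
```

```text
scene handle 106 slope -31.2 x [-0.2769 -0.2185] z at ends [0.235  0.1996] y [-0.014  0.009]
scene blade 110 slope -37.8 x [-0.1955 -0.1203] z at ends [0.1679 0.1095] y [-0.022  0.01 ]
top handle 52 slope -32.3 x [-0.2736 -0.2346] z at ends [0.2398 0.2151] y [-0.012  0.006]
top blade 25 slope -38.4 x [-0.176 -0.117] z at ends [0.157  0.1102] y [0.009 0.018]
n 8269 tilt deg 29.4 top line toolz at x=0 -0.0473 xmax 0.072 F [ 0.7 -0.2 -2.2] tcp [ 0.4122 -0.0353  0.1485]
wrist handle -33.38436931704459 [-0.27701675 -0.19499314] [0.23803797 0.18398546]
```

From both fixed cameras the blade slopes about 37°, with its tip at printer x=-119, z≈109 mm and y centred. I insert along that line.

>>> step_arm([
  [1,-0.8,0,-0.7,0],
  [1,-2,0,-1,0],
  [1,-2.4,0,-0.7,0],
  [1,-3,0,-0.25,0],
  [1,-3.6,0,0.2,0],
  [1,-4.2,0,0.65,0],
  [1,-4.6,0,0.95,0],
  [1,-5,0,1.25,0],
  [1,-5,0,1.25,0],
])

```text
time: 16.55
tool_pos: [0.4615, -0.0317, 0.1345]
tcp_rot: [0.111, -3.139, -0.0]
wrist_force: [-0.2, -0.4, -1.2]
width: 0.25
grip_force: 117.8
```

Run:
```python
from h import *
im,d,C=cam("scene");P=cloud(d,C);np.savez("s3.npz",im=im,P=P)
save("s3.png",cv2.resize(im[140:240,220:330],None,fx=7,fy=5.5,interpolation=cv2.INTER_CUBIC))
s=bot.read_state();print(s["wrist_force"],s["tool_pos"])
```

```text
[-0.85096408  0.471277   -0.35935707] [ 0.46132058 -0.03169965  0.13480794]
```

View pics/s3.png

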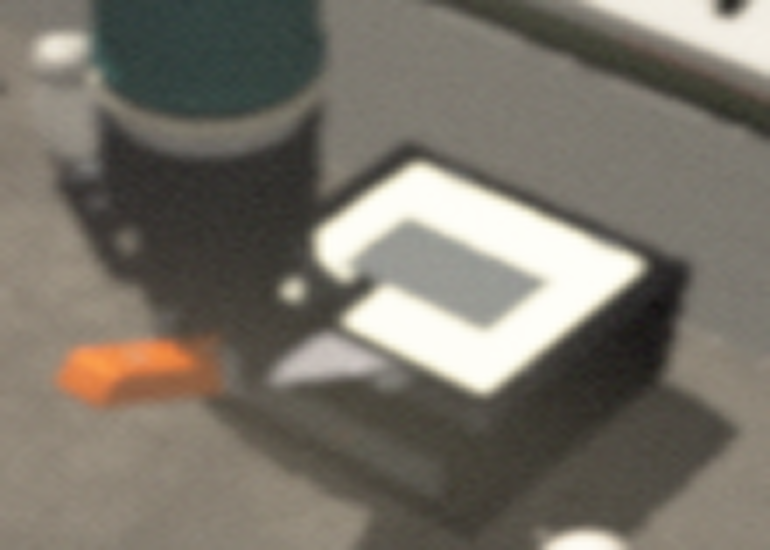

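The blade lies in the notch with its tip at crop (388,368), clear of the cover edge, and no force shows. I continue inward.

>>> step_arm([
  [1,-0.3,0,0.23,0],
  [1,-0.6,0,0.45,0],
  [1,-0.9,0,0.68,0],
  [1,-1.2,0,0.9,0],
  [1,-1.2,0,0.9,0],
])

```text
time: 17.1
tool_pos: [0.4736, -0.0309, 0.1258]
tcp_rot: [0.111, -3.139, -0.0]
wrist_force: [0.0, 0.2, -0.7]
width: 0.25
grip_force: 117.8
```

>>> step_arm([
  [1,-0.3,0,0.23,0],
  [1,-0.6,0,0.45,0],
  [1,-0.9,0,0.68,0],
  [1,-1.2,0,0.9,0],
  [1,-1.5,0,1.12,0],
  [1,-1.5,0,1.12,0],
])

```text
time: 17.7
tool_pos: [0.4885, -0.0298, 0.1146]
tcp_rot: [0.11, -3.139, -0.0]
wrist_force: [-0.7, -0.2, -0.4]
width: 0.246
grip_force: 117.8
```

The blade is in without touching; its tip should be about 17 mm under the cover. I lift slowly.

>>> step_arm([
  [1,0,0,-0.4,0],
  [1,0,0,-0.8,0],
  [1,0,0,-1.2,0],
  [1,0,0,-1.6,0],
  [1,0,0,-2,0],
  [1,0,0,-2.4,0],
  [1,0,0,-2.8,0],
  [1,-0.1,0,-3.2,0],
  [1,-0.1,0,-3.6,0],
  [1,-0.1,0,-4,0],
  [1,-0.1,0,-4,0],
])

```text
time: 18.8
tool_pos: [0.4896, -0.0298, 0.1558]
tcp_rot: [-0.11, 3.139, -0.0]
wrist_force: [-1.5, -0.8, -2.1]
width: 0.249
grip_force: 117.7
```

```bash
cat >> h.py <<'E'
def pc(n="top"):
    a=np.radians(4.1);ex=np.array([np.cos(a),np.sin(a)]);ey=np.array([-ex[1],ex[0]]);O=np.array([.6169,-.0208])
    im,d,C=cam(n);P=cloud(d,C);return im.astype(int),np.stack([(P[...,:2]-O)@ex,(P[...,:2]-O)@ey,P[...,2]],-1)
def cover(n="top"):
    im,p=pc(n);x,y,z=p[...,0],p[...,1],p[...,2]
    k=(im.min(-1)>150)&(x>-.075)&(x<.12)&(abs(y)<.065)&(z>.09)&(z<.24)&(abs(y)>.03)
    q=p[k];f=np.polyfit(q[:,0],q[:,2],1);print(n,k.sum(),"cover deg",np.degrees(np.arctan(-f[0])).round(1),"x",np.percentile(q[:,0],[2,98]).round(3),"z",np.percentile(q[:,2],[2,98]).round(3))
E
python3 -c "
from h import *
cover('top');cover('scene')"
```

```text
top 250 cover deg 18.0 x [-0.053  0.051] z [0.099 0.137]
scene 329 cover deg 17.9 x [-0.057  0.053] z [0.098 0.135]
```

The cover is at 18° and rising as planned. I continue along the arc.

>>> step_arm([
  [1,-0.1,0,-0.6,0],
  [1,-0.2,0,-1.3,0],
  [1,-0.35,0,-2,0],
  [1,-0.55,0,-2.6,0],
  [1,-1,0,-3.2,0],
  [1,-1.5,0,-3.7,0],
  [1,-2,0,-4.2,0],
  [1,-2.6,0,-4.8,0],
  [1,-3.1,0,-5.4,0],
  [1,-3.7,0,-5.9,0],
  [1,-4.4,0,-6.4,0],
  [1,-5.1,0,-6.85,0],
  [1,-5.9,0,-7.2,0],
  [1,-6.6,0,-7.5,0],
  [1,-7.4,0,-7.75,0],
  [1,-8.2,0,-7.9,0],
  [1,-9,0,-8,0],
  [1,-9.9,0,-8,0],
  [1,-10.7,0,-8,0],
  [1,-10.7,0,-8,0],
])

```text
time: 20.9
tool_pos: [0.5978, -0.0222, 0.2351]
tcp_rot: [-0.11, 3.138, -0.0]
wrist_force: [-0.8, 0.1, -1.1]
width: 0.254
grip_force: 117.7
```

Run:
```python
from h import *
for n in("top","scene"):
    im,p=pc(n);x,y,z=p[...,0],p[...,1],p[...,2]
    k=(im.min(-1)>130)&(x>-.0)&(x<.14)&(abs(y)<.07)&(z>.12)&(z<.24);q=p[k]
    if k.sum()>20: print(n,k.sum(),np.percentile(q,[5,50,95],axis=0).round(3).tolist(),np.polyfit(q[:,2],q[:,0],1).round(3))
im,d,C=cam("scene");save("s4.png",cv2.resize(im[90:260,200:380],None,fx=4,fy=3.5))
print(bot.read_state()["tool_pos"])
```

```text
top 118 [[0.048, 0.004, 0.153], [0.08, 0.023, 0.195], [0.139, 0.062, 0.216]] [-1.189  0.318]
scene 685 [[0.05, -0.056, 0.126], [0.062, -0.006, 0.173], [0.078, 0.047, 0.213]] [0.131 0.041]
[ 0.5969668  -0.02225284  0.23550147]
```

View pics/s4.png

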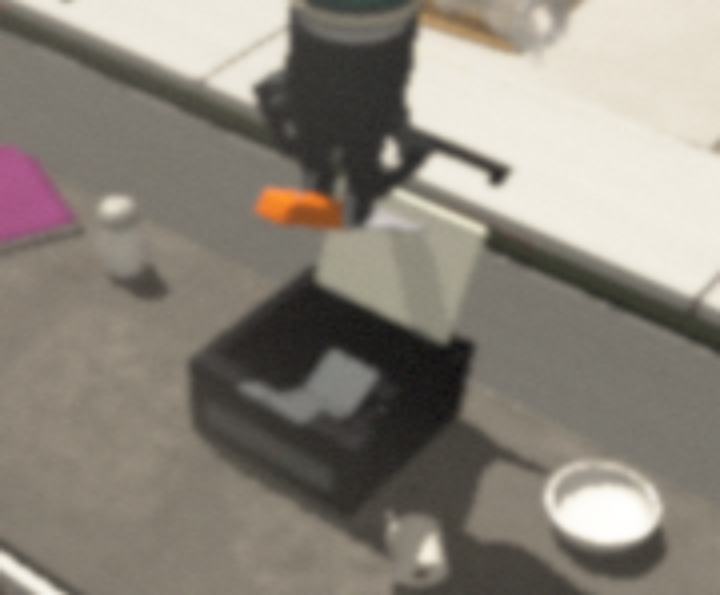

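The cover stands open at about 97°, with the blade against its inner face at crop (395,220); the cradle shows at (310,390). I give it one small extra push, then back off and carry the scraper to free counter on the left.

>>> step_arm([
  [1,-0.5,0,0,0],
  [1,-1,0,0,0],
  [1,-1,0,0,0],
  [1,0,0,0,0],
  [1,2,0,0,0],
  [1,5,0,0,0],
  [1,8,0,0,0],
  [1,11,2.5,0,0],
  [1,13,6.5,0,0],
  [1,15,10.5,0,0],
  [1,16.5,14.5,0,0],
  [1,18,18.5,0,0],
  [1,19,22,1,0],
  [1,19.5,25,4,0],
  [1,19.5,26,8,0],
  [1,19.5,26,11,0],
  [1,19.5,26,11,0],
])

```text
time: 22.75
tool_pos: [0.379, 0.2218, 0.1207]
tcp_rot: [0.112, -3.132, 0.006]
wrist_force: [-0.9, 0.4, -1.1]
width: 0.247
grip_force: 118.7
```

Run:
```python
from h import *
im,p=pc("scene");x,y,z=p[...,0],p[...,1],p[...,2]
k=(im.min(-1)>110)&(x>0.03)&(x<.14)&(abs(y)<.055)&(z>.12)&(z<.22);q=p[k]
print(k.sum(),np.polyfit(q[:,2],q[:,0],1).round(3))
tilt();print(bot.read_state()["tool_pos"])
```

```text
1038 [0.302 0.018]
n 8369 tilt deg 29.9 top line toolz at x=0 -0.0437 xmax 0.074 F [-0.2 -0.2 -0.7] tcp [0.3831 0.2232 0.1254]
[0.38308129 0.22320377 0.12535711]
```

>>> step_arm([
  [1,-1.5,1,1,0],
  [1,-4,2.5,3,0],
  [1,-5.7,3.6,6,0],
  [1,-6,3.8,8,0],
  [1,-6,3.8,8.6,0],
  [1,-6,3.8,9,0],
  [1,-6,3.8,9.4,0],
  [1,-6,3.8,9.8,0],
  [1,-6,3.8,10.2,0],
  [1,-6,3.8,10.6,0],
  [1,-6,3.8,11,0],
  [1,-6,3.8,11.4,0],
  [1,-6,3.8,11.8,0],
  [1,-6,3.8,12.2,0],
  [1,-6,3.8,12.6,0],
  [1,-6,3.8,12.6,0],
], force=22)

```text
time: 24.45
tool_pos: [0.4435, 0.2673, 0.0032]
tcp_rot: [-0.11, 3.134, 0.006]
wrist_force: [-4.7, 1.1, 8.8]
width: 0.247
grip_force: 120.1
```

```bash
python3 -c "
from h import *
im,P,Q=tilt();i=im.astype(int);o=(i[...,0]-i[...,2]>80)&(abs(Q[...,1])<.02)&(abs(Q[...,0])<.12);q=P[o];print(np.percentile(q[:,0],[1,99]),np.percentile(q[:,2],[1,50,99]))"
```

```text
n 7148 tilt deg 14.7 top line toolz at x=0 -0.0412 xmax 0.08 F [-4.8  1.   7.4] tcp [0.4435 0.2673 0.0034]
[0.36484633 0.45923611] [0.03775055 0.05585938 0.06496144]
```

>>> step_arm([
  [1,0,0,0.4,0],
  [1,0,0,0.8,0],
  [1,0,0,1.2,0],
  [1,0,0,1.6,0],
  [1,0,0,1.9,0],
  [1,0,0,1.9,0],
])

```text
time: 25.1
tool_pos: [0.4433, 0.267, -0.0164]
tcp_rot: [-0.11, 3.134, 0.005]
wrist_force: [-3.0, 1.4, 5.1]
width: 0.249
grip_force: 120.6
```

```bash
python3 -c "
from h import *
im,P,Q=tilt();i=im.astype(int);o=(i[...,0]-i[...,2]>80)&(abs(Q[...,1])<.02)&(abs(Q[...,0])<.12);q=P[o];print(np.percentile(q[:,0],[1,99]),np.percentile(q[:,2],[1,50,99]))"
```

```text
n 6210 tilt deg 6.6 top line toolz at x=0 -0.0405 xmax 0.077 F [-3.6  1.   6.5] tcp [ 0.4433  0.267  -0.0165]
[0.36683123 0.46239012] [0.02039107 0.02800868 0.03308139]
```

>>> step_arm([
  [1,0,0,0.3,0],
  [1,0,0,0.6,0],
  [1,0,0,0.6,0],
  [4,0,0,0.6,0],
  [5,0,0,0.6,0],
  [5,0,0,0.6,0],
  [5,0,0,0.6,0],
  [5,0,0,-1,0],
  [7,0,0,-5,0],
  [8.5,0,0,-10,0],
  [8.5,0,0,-15,0],
  [8.5,0,0,-20,0],
  [8.5,0,0,-23,0],
  [8.5,0,0,-23,0],
])

```text
time: 26.55
tool_pos: [0.4441, 0.2673, 0.2164]
tcp_rot: [-0.11, 3.13, 0.008]
wrist_force: [0.2, 0.2, 0.7]
width: 0.99
grip_force: 0.0
```

Run:
```python
from h import *
im,d,C=cam("wrist");P=cloud(d,C);H=P[...,2];i=im.astype(int)
o=(i[...,0]>150)&(i[...,2]<110)&(i[...,0]-i[...,2]>80)&(H<.1)&(d>0)
q=P[o];print(o.sum(),cv2.minAreaRect(q[:,:2].astype(np.float32)*1000),np.percentile(q[:,2],[5,50,95]))
z=np.load("scene.npz")
im,d,C=cam("scene");P=cloud(d,C)
k=(P[...,2]>.02)&(P[...,2]<.07)&(abs(P[...,0]-.5)<.05)&(abs(P[...,1]+.27)<.05);q=P[k]
print("roll",cv2.minAreaRect(q[:,:2].astype(np.float32)*1000),q[:,2].max())
go([.44,-.2,.22],90)
```

```text
1598 ((414.2823181152344, 265.1842956542969), (99.42225646972656, 22.918399810791016), 4.3739824295043945) [0.01582391 0.01781384 0.01921352]
roll ((499.3495178222656, -270.52301025390625), (49.02580261230469, 58.23928451538086), 1.424899935722351) 0.05236588020508115
shift cm [  3.35 -46.44  -0.98] twist 4.0 | tool_y ang 94.0 tcp [0.4409 0.2656 0.2105] q6 -1.15
```

The scraper lies flat at its old place and the roll is unmoved with its axis along y. I now move above the roll.

>>> step_arm([
  [8.5,-0.1,-2,0,0],
  [8.5,-0.3,-5.5,0,0],
  [8.5,-0.5,-10,0,0],
  [8.5,-0.7,-14.5,0,0],
  [8.5,-0.9,-19,0,1],
  [8.5,-1.1,-23.5,0,1],
  [8.5,-1.3,-28,0,1],
  [8.5,-1.5,-32.5,0,2],
  [8.5,-1.6,-37,0,2],
  [8.5,-1.7,-41.5,0,2.6],
  [8.5,-1.8,-46,0,2.6],
  [8.5,-2,-50,0.5,2.6],
  [8.5,-2.1,-53,1,2.6],
  [8.5,-2.1,-53.9,1,2.6],
  [8.5,-2.1,-53.9,1,2.6],
  [8.5,-2.1,-53.9,1,2.6],
])

```text
time: 28.25
tool_pos: [0.4985, -0.2694, 0.1985]
tcp_rot: [0.039, -3.139, -0.003]
wrist_force: [0.2, 0.9, -0.3]
width: 0.997
grip_force: 0.0
```

Run:
```python
from h import *
im,d,C=cam("wrist");P=cloud(d,C);H=P[...,2];i=im.astype(int)
k=(i.min(-1)>110)&(H>.03)&(H<.07)&(abs(P[...,0]-.5)<.05)&(abs(P[...,1]+.27)<.06);q=P[k]
r=cv2.minAreaRect(q[:,:2].astype(np.float32)*1000);print(k.sum(),r,np.percentile(q[:,2],[50,99]))
# ridge: highest strip
t=q[q[:,2]>np.percentile(q[:,2],80)];print(t.mean(0),cv2.minAreaRect(t[:,:2].astype(np.float32)*1000))
print(bot.read_state()["q"].round(2));go([.4995,-.2705,-.014],91.4)
```

```text
2298 ((502.9739990234375, -268.0966796875), (47.0042724609375, 57.72406768798828), 0.6897987127304077) [0.04501952 0.04885587]
[ 0.50342402 -0.26778472  0.04788251] ((502.4359436035156, -267.74810791015625), (56.84321212768555, 18.528886795043945), 89.49234008789062)
[-0.54  0.07  1.85  0.    1.23 -2.14]
shift cm [-0.09 -0.16 21.31] twist 0.1 | tool_y ang 91.5 tcp [ 0.4989 -0.2692  0.1991] q6 -2.14
```

>>> step_arm([
  [8.5,-0.3,0.1,3,1],
  [8.5,-0.3,0.1,8,1],
  [8.5,-0.3,0.1,13,1],
  [8.5,-0.3,0.1,17.5,1],
  [8.5,-0.3,0.1,20,1],
  [8.5,-0.3,0.1,21.3,1],
  [8.5,-0.3,0.1,21.3,1],
  [4,-0.3,0.1,21.3,1],
  [4,-0.3,0.1,21.3,1],
  [4,-0.3,0.1,21.3,1],
  [4,-0.3,0.1,21.3,1],
  [4,-0.3,0.1,21.3,1],
  [4,-0.3,0.1,21.3,1],
], force=40)

```text
time: 29.6
tool_pos: [0.5046, -0.2707, -0.0104]
tcp_rot: [-0.011, 3.137, -0.003]
wrist_force: [0.6, 1.7, 6.2]
width: 0.675
grip_force: 44.2
```

```bash
python3 -c "
from h import *
go([.6069,-.0215,.17],94.1)"
```

```text
shift cm [-10.49  24.81 -18.04] twist -3.7 | tool_y ang 90.4 tcp [ 0.5046 -0.2707 -0.0104] q6 -2.11
```

>>> step_arm([
  [2,0,0,-1,0],
  [2,0,0,-3,0],
  [2,0,0,-7,0],
  [2,0,0,-12,0],
  [2,0,0.5,-16,0],
  [2,-1,2.5,-18,0],
  [2,-2.5,6,-18,-1],
  [2,-4,9.5,-18,-2],
  [2,-5.5,13,-18,-3],
  [2,-7,16.5,-18,-3.7],
  [2,-8.5,20,-18,-3.7],
  [2,-9.7,23,-18,-3.7],
  [2,-10.3,24.4,-18,-3.7],
  [2,-10.5,24.8,-18,-3.7],
  [2,-10.5,24.8,-18,-3.7],
  [2,-10.5,24.8,-18,-3.7],
])

```text
time: 31.2
tool_pos: [0.605, -0.0221, 0.167]
tcp_rot: [0.112, -3.139, 0.001]
wrist_force: [0.5, 0.3, -0.7]
width: 0.675
grip_force: 43.3
```

Run:
```python
from h import *
s=bot.read_state();print(s["tool_pos"],s["width"],s["grip_force"])
for n in("scene","top"):
    im,p=pc(n);x,y,z=p[...,0],p[...,1],p[...,2]
    k=(im.min(-1)>120)&(abs(x+.01)<.04)&(abs(y)<.04)&(z>.165)&(z<.25);q=p[k]
    if k.sum()>8: print(n,k.sum(),np.percentile(q,[2,50,98],axis=0).round(3).tolist())
    k=(im.min(-1)>110)&(x>0.04)&(x<.14)&(abs(y)<.055)&(z>.12)&(z<.22);q=p[k];print("cover",k.sum(),np.polyfit(q[:,2],q[:,0],1).round(3))
    k=(abs(x+.01)<.05)&(abs(y)<.02)&(z>.025)&(z<.09)
    if k.sum()>20: print("cradle",k.sum(),[(round(b,3),np.median(z[k&(abs(x-b)<.004)]).round(3)) for b in np.arange(-.05,.04,.01) if (k&(abs(x-b)<.004)).sum()])
im,d,C=cam("wrist");P=cloud(d,C);M=R.from_rotvec(s["tcp_rot"]).as_matrix();Q=(P-s["tool_pos"])@M
k=(im.min(-1)>110)&(abs(Q[...,0])<.04)&(abs(Q[...,1])<.026)&(abs(Q[...,2]+.037)<.03);q=Q[k];print("roll in tool",k.sum(),np.percentile(q,[2,50,98],axis=0).round(4).tolist())
```

```text
[ 0.60496099 -0.02205387  0.16698724] 0.6745844219757268 43.34050158113769
scene 267 [[-0.041, -0.029, 0.204], [-0.03, -0.0, 0.221], [-0.004, 0.026, 0.228]]
cover 416 [0.289 0.021]
cradle 224 [(np.float64(-0.04), np.float64(0.053)), (np.float64(-0.03), np.float64(0.046)), (np.float64(-0.02), np.float64(0.039)), (np.float64(-0.01), np.float64(0.037)), (np.float64(0.0), np.float64(0.043)), (np.float64(0.01), np.float64(0.05)), (np.float64(0.02), np.float64(0.055)), (np.float64(0.03), np.float64(0.029))]
cover 289 [0.224 0.042]
cradle 96 [(np.float64(-0.05), np.float64(0.033)), (np.float64(-0.04), np.float64(0.054)), (np.float64(-0.03), np.float64(0.049)), (np.float64(-0.02), np.float64(0.043)), (np.float64(-0.01), np.float64(0.037)), (np.float64(0.0), np.float64(0.043)), (np.float64(0.01), np.float64(0.053)), (np.float64(0.02), np.float64(0.042)), (np.float64(0.03), np.float64(0.029))]
roll in tool 14175 [[-0.0152, -0.025, -0.0586], [0.0108, 0.0001, -0.0551], [0.0255, 0.0249, -0.0337]]
```

The V's bottom measures x=-10 mm, as given. The roll hangs about 36 mm above the TCP, so I lower it 13.6 cm.

>>> step_arm([
  [2,-0.2,0,2,0],
  [2,-0.25,0,5,0],
  [2,-0.25,0,8,0],
  [2,-0.25,0,10.5,0],
  [2,-0.25,0,12,0],
  [2,-0.25,0,12.8,0],
  [2,-0.25,0,13.2,0],
  [2,-0.25,0,13.5,0],
  [2,-0.25,0,13.6,0],
  [2,-0.25,0,13.6,0],
])

```text
time: 32.35
tool_pos: [0.6087, -0.0207, 0.0319]
tcp_rot: [-0.113, 3.138, -0.0]
wrist_force: [0.5, -0.4, -2.0]
width: 0.673
grip_force: 43.4
```

>>> step_arm([
  [2,0,0,0.1,0],
  [2,0,0,0.2,0],
  [2,0,0,0.3,0],
  [2,0,0,0.3,0],
])

```text
time: 32.75
tool_pos: [0.6089, -0.0206, 0.0311]
tcp_rot: [-0.113, 3.138, -0.0]
wrist_force: [-6.4, -0.1, 13.6]
width: 0.671
grip_force: 45.1
```

The roll is touching the V. I ease off slightly, release and go straight up.

>>> step_arm([
  [2,0.1,0,-0.15,0],
  [2,0.1,0,-0.15,0],
  [6.6,0.1,0,-0.15,0],
  [7,0.1,0,-0.15,0],
  [7,0.1,0,-0.15,0],
  [7,0.1,0,-0.15,0],
  [7,0.1,0,-0.15,0],
  [7,0.1,0,-0.6,0],
  [7,0.1,0,-2,0],
  [7,0.1,0,-5,0],
  [7,0.1,0,-9,0],
  [7,0.1,0,-14,0],
  [7,0.1,0,-19,0],
  [7,2,0,-22,0],
  [7,6,0,-22,0],
  [7,10,0,-22,0],
  [7,14,0,-22,0],
  [7,17,0,-22,0],
  [7,17,0,-22,0],
])

```text
time: 34.65
tool_pos: [0.4354, -0.0329, 0.2492]
tcp_rot: [-0.112, 3.139, -0.001]
wrist_force: [-0.6, -0.3, -0.1]
width: 0.822
grip_force: 0.0
```

Run:
```python
from h import *
s=bot.read_state();print(s["time"],s["tool_pos"],s["width"],s["grip_force"],s["wrist_force"])
for n in("scene","top"):
    im,p=pc(n);x,y,z=p[...,0],p[...,1],p[...,2]
    k=(im.min(-1)>110)&(abs(x+.01)<.045)&(abs(y)<.05)&(z>.062)&(z<.13);q=p[k]
    if k.sum()>8: r=cv2.minAreaRect(q[:,:2].astype(np.float32)*1000);print(n,k.sum(),np.percentile(q,[2,50,98],axis=0).round(3).tolist(),r)
    k=(im.min(-1)>110)&(x>0.04)&(x<.14)&(abs(y)<.055)&(z>.12)&(z<.22);q=p[k];print("cover",k.sum(),np.polyfit(q[:,2],q[:,0],1).round(3))
im,d,C=cam("top");P=cloud(d,C)
for nm,c in(("ramekin",(.665,-.236)),("shaker?",(.633,.242)),("roll a",(.54,-.166)),("roll b",(.427,-.197)),("bell?",(.531,.494)),("scraper",(.457,.268))):
    k=(np.hypot(P[...,0]-c[0],P[...,1]-c[1])<.06)&(P[...,2]>.014);q=P[k];print(nm,k.sum(),np.round(cv2.minAreaRect(q[:,:2].astype(np.float32)*1000)[0]),q[:,2].max().round(3))
```

```text
34.65 [ 0.43542494 -0.03293774  0.24922016] 0.8216807269346775 0.0 [-0.60997126 -0.28021955 -0.12827354]
scene 294 [[-0.038, -0.03, 0.065], [-0.026, -0.004, 0.085], [0.003, 0.026, 0.092]] ((-16.39260482788086, -0.7460899353027344), (60.15310287475586, 45.84781265258789), 88.88192749023438)
cover 1042 [0.311 0.017]
top 228 [[-0.034, -0.027, 0.071], [-0.013, 0.002, 0.088], [0.011, 0.028, 0.096]] ((-7.2061767578125, -0.21528244018554688), (58.167415618896484, 57.04055404663086), 86.75808715820312)
cover 712 [0.219 0.043]
ramekin 250 [ 665. -236.] 0.042
shaker? 140 [633. 242.] 0.096Traceback (most recent call last):
  File "<stdin>", line 10, in <module>
    return umr_maximum(a, axis, None, out, keepdims, initial, where)
ValueError: zero-size array to reduction operation maximum which has no identity
```

Run:
```python
from h import *
im,d,C=cam("scene");P=cloud(d,C)
for nm,c in(("ramekin",(.651,-.222)),("roll a",(.539,-.166)),("roll b",(.426,-.198)),("scraper",(.414,.265))):
    k=(np.hypot(P[...,0]-c[0],P[...,1]-c[1])<.045)&(P[...,2]>.014)&(P[...,2]<.06);q=P[k]
    print(nm,k.sum(), np.round(cv2.minAreaRect(q[:,:2].astype(np.float32)*1000)[0]) if len(q) else "", q[:,2].max().round(3) if len(q) else "")
```

```text
ramekin 185 [ 658. -229.] 0.037
roll a 219 [ 539. -165.] 0.04
roll b 245 [ 425. -199.] 0.04
scraper 162 [414. 262.] 0.023
```

Everything is in place: the cover is open at about 107°, the roll lies in the cradle, the scraper is flat and the bystanders that I checked have not moved. I hand the job in.

```bash
python3 -c "
from workcell import bot
print(bot.finish_job())"
```

```text
the job is handed in; nothing more can be done
None
```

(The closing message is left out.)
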